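# Square the tea canister up and park it in its sprung dock

## Task

Push the tea canister along the worktop, turning it until its flat sides are square to the dock, and slide it between the dock's jaws until it is fully home against the back stop. Leave its lid alone, do not lift or tip the canister, press it home gently, and do not disturb the other things.

Things in the scene. Friction and masses are not known exactly. Their poses are not given: they have to be found in the camera images.
- canister: Tea canister, square in plan with strongly rounded corners: 94 mm across the flats (each flat to 1 mm over its middle 50 mm), 113 mm across the corners, upright sides. Too wide to grasp. 0.3 to 0.65 kg, friction about 0.6. Origin: centre of its underside; x and y axes square to its sides, z up. Any side may go in first. Lid from 95 mm up, to 130 mm with its knob.
- canister_lid: The canister's loose lid with its knob (20 mm wide, z 113 to 130 mm of the canister). Origin the same as the canister's. Not to be gripped, pushed or lifted.
- dock: Dark wooden dock fixed to the worktop, 35 mm high, no floor (the canister slides on the worktop), open toward -x. Origin: point of the worktop where the canister's origin comes when home. +x is the way in, +y the side of the sprung jaw. Fixed rail: inner face y = -47 mm, 12 mm thick, x -50 to +58 mm. Back stop: inner face x = +47.5 mm, 12 mm thick. Wall behind the jaw out to y = +75, pins to +95 mm.
- dock_mouth (a point): Middle of the dock's mouth on the worktop, at x = -80 mm, y = -3 mm of the dock. Here rail and jaw lip flare outward by 25 degrees each (about 115 mm apart). A canister turned by more than about 10 degrees jams here; nearly square and within 8 mm of the centre line (y = 0) it is led in. The canister starts 220 to 300 mm before the dock's origin, 22 to 50 mm to the robot's side (-y).
- jaw (a joint): Sprung aluminium jaw of the dock, 32 mm high, x -44 to +38 mm of the dock, its flared lip out to x = -73 mm. 0 m: at rest, its face at y = +41 mm of the dock (gap to the rail 88 mm). It gives way toward +y by up to 11 mm (1 N at rest, 350 N/m more). About 0.006 m with the canister square between the jaws.
- salt_shaker: Bystander: salt shaker with a steel cap, 43 mm wide, 78 mm high, behind the dock's back stop. Origin: centre of its underside.
- timer: Bystander: round wind-up kitchen timer, 69 mm wide, 54 mm high, behind the dock's back stop. Origin: centre of its underside.
- mug: Bystander: mug, 86 mm wide, 121 mm with its handle, 99 mm high, at the left of the worktop. Origin: underside.
- honey_jar: Bystander: glass honey jar, 72 mm wide, 102 mm high, in the row at the back, under the wall cupboard (which begins about x = 0.62 m and hangs 0.5 m above the worktop: keep the wrist out of it). Origin: centre of its underside.
- spice_a: Bystander: spice jar, 45 mm wide, 106 mm high, in the row at the back. Origin: centre of its underside.
- spice_b: Bystander: spice jar like the other, in the row at the back. Origin: centre of its underside.
- vanilla: Bystander: small dropper bottle, 34 mm wide, 102 mm high, in the row at the back. Origin: centre of its underside.

How it is judged:
By the outcome, as a careful person would: the job done as asked, in the order asked, and still so for the second after the job is handed in, with the robot touching nothing.
It also fails if it takes over 72 s, if anything falls off the work surface, if the arm or the gripper's body presses on something with over 40 N, if the wrist force passes 120 N, or if a joint passes its speed limit or range.

## Robot

A 6-joint arm with a two-finger parallel gripper is mounted at the origin on a cart in front of the work surface, level with it; the furniture and walls round the work are solid. World frame = base frame: x ahead of the robot, y to its left, z up, the work surface at z = 0. Lengths are in mm, angles in rad, forces in N, time in s.
With the tool pointing down it reaches from about 325 to 875 mm from the base axis. Payload 4.4 kg.
Tool frame: the origin (TCP) lies on the centre line of the jaws, within the pads' length; the fingertips stand ahead of it and the grasp point (between the pads) lies 6 mm ahead of it (ctrl.tcp_to_tips is the z of the fingertips in the tool frame, in mm); z points along the fingers, y is the line along which they close (so a half turn about z gives the same grasp; the last joint's range is limited). The gripper opens to 85 mm and grips with 20 to 120 N. Pads are 22 mm wide; open, the fingers measure 114 mm over their backs; the gripper's body (76 mm by 85 mm) begins 54 mm behind the grasp point. The pads swing forward as they close: fully open they stand 13 mm farther back than shut.
Start: joints at [-1.321, 0.207, 1.542, -0, 1.393, -0.15], TCP at [224.327, -529.438, 232.582] pointing down, gripper open.
Joint ranges: [-2.73, 2.73], [-0.86, 2.22], [0.23, 2.46], [-1.11, 4.25], [0.08, 2.63], [-2.82, 2.82]. Speed limits (rad/s): [2.79, 2.79, 3.14, 3.14, 3.14, 3.14].

## Interface

Orientations are given as a 3x3 rotation matrix whose columns are the frame's x, y, z axes.
In Python, from plant import ctrl, sensors, optics gives the robot as it stands. Calls block until the motion is done:
- ctrl.move_ptp(position, orientation): joint-space move of the TCP to a pose.
- ctrl.move_l(position, rot=None, vel=150, threshold=None): straight line of the TCP; rot=None keeps the orientation; vel is the mean speed in mm/s. With threshold (N) it stops when the force on the tool has changed by that much, and returns True; else False.
- ctrl.set_joints(angles): joint-space move.
- ctrl.gripper_to(opening, force=None): finger opening in mm; force is the grip in N (None keeps the last); returns when the fingers have stopped.
- ctrl.hold(seconds).
- ctrl.solve_ik(position, orientation): joint angles nearest the present ones, or None.
- sensors.read_state(): the state.
- optics.grab_frame(name): name is "scene" or "top"; returns (picture, depth): 420x560x3 uint8, red, green, blue; 420x560 float32, mm along the optical axis (not along the pixel's ray), 0 where there is no reading.
- optics.camera_params(name): a dict with "mtx" (3x3 intrinsics, pixels), "k1" (the pictures are not rectified: a ray, as slopes to the right and down, at radius r is drawn at 1 + k1 r^2 times it, then the intrinsics apply), "R" (3x3) and "t" (3): a world point X has camera coordinates R X + t. Camera axes: x right, y down, z forward; pixel columns grow to the right and rows downward; lengths in mm; the calibration is good to about 2 mm. A picture is of the moment at which its call begins. camera_params takes no time and is no camera call.
A pose or a line that the arm cannot do raises ctrl.MotionError and nothing moves.
- ctrl.finish_job(): hands the job in; it is judged then, once.
The state is a dict: "t": time; "q": joint angles; "qvel": joint speeds; "tau": joint torques, N m; "eef_pos": TCP position; "eef_rot": TCP orientation; "force": force on the tool from outside, world axes, zero at the start; "wrist_torque": the same for the moment, N m; "grip_width": finger opening in mm; "grasp_force": force on a finger pad.
Only numpy, scipy, OpenCV 4.12 (cv2) and the standard library are available. Lean on these libraries where they do the work, as an engineer would, in place of code of your own. Each camera call takes 0.05 s, during which the arm holds its last target. There are 200 camera calls.

## Working session

There is one attempt and no reset: what is moved stays moved. The work goes in short steps, each a Python script; the robot and the scene stay as the last script left them, time stands still between calls to the robot, and variables do not carry over. Pictures are saved under pics/ and viewed, at most 10 in all, crops included, and the job is handed in when it is done.

```bash
ls; mkdir -p pics; python3 - <<'E'
from plant import ctrl,sensors,optics
import cv2,numpy as np
for n in("scene","top"):
    p,d=optics.grab_frame(n); cv2.imwrite(f"pics/{n}0.png",p[:,:,::-1]); np.save(n+"0.npy",d)
    print(n,optics.camera_params(n))
print(ctrl.tcp_to_tips); s=sensors.read_state();print(s['t'],s['eef_rot'])
E
```

```text
pics
scene {'mtx': array([[395.66582075,   0.        , 280.98401833],
       [  0.        , 395.66582075, 210.54527169],
       [  0.        ,   0.        ,   1.        ]]), 'k1': -0.08735920167996791, 'R': array([[-0.62846469, -0.77769292, -0.01502853],
       [-0.51878355,  0.43347581, -0.73685979],
       [ 0.57956514, -0.45529381, -0.67587853]]), 't': array([465.72626365, 310.78138339, 791.56498608])}
top {'mtx': array([[473.43570518,   0.        , 281.28546828],
       [  0.        , 473.43570518, 209.01383311],
       [  0.        ,   0.        ,   1.        ]]), 'k1': 0.03425661778703984, 'R': array([[-0.02047574, -0.99934914, -0.02969925],
       [-0.98236639,  0.02563169, -0.18520068],
       [ 0.18584138,  0.02538342, -0.98225183]]), 't': array([ 134.97876442,  618.20515472, 1150.8220635 ])}
25.0
0.1 [[ 9.20761613e-01  3.90125373e-01 -4.95464045e-04]
 [ 3.90125553e-01 -9.20759494e-01  2.00198835e-03]
 [ 3.24823229e-04 -2.03664721e-03 -9.99997873e-01]]
```

View pics/top0.png

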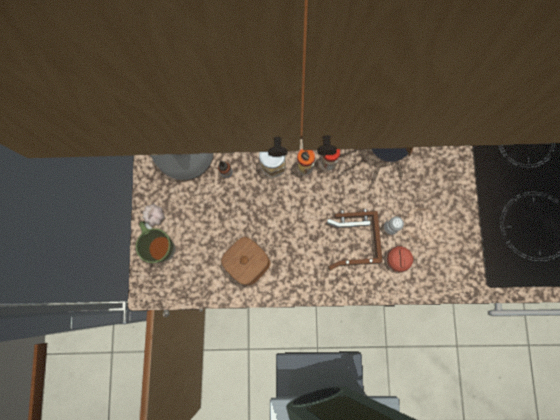

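View pics/scene0.png

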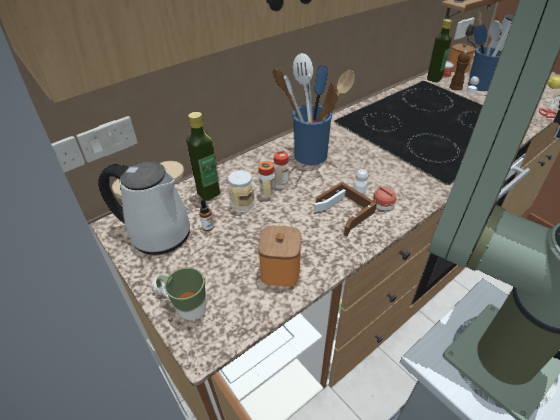

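The top view shows the canister at about (245,261). The dock, at (355,240), opens to the image left (+y), with its jaw at (350,223), rail at (355,264) and back stop at (377,238). Next I'll build height maps and a zoomed crop.

```bash
cat > h.py <<'E'
from plant import ctrl,sensors,optics
import cv2,numpy as np
def rays(n,uv):
    c=optics.camera_params(n);K=c['mtx'];D=np.array([c['k1'],0,0,0,0])
    x=cv2.undistortPoints(np.asarray(uv,float).reshape(-1,1,2),K,D).reshape(-1,2)
    return np.c_[x,np.ones(len(x))],c
def on_plane(n,uv,z):
    x,c=rays(n,uv);d=x@c['R'];o=-c['R'].T@c['t']
    return o+d*((z-o[2])/d[:,2])[:,None]
def cloud(n,depth):
    h,w=depth.shape;v,u=np.mgrid[:h,:w]
    x,c=rays(n,np.c_[u.ravel(),v.ravel()])
    return ((x*depth.reshape(-1,1)-c['t'])@c['R']).reshape(h,w,3)
E
python3 - <<'E'
from h import *
for n,(u0,u1,v0,v1) in(("top",(205,425,195,295)),("scene",(240,420,150,300))):
    P=cloud(n,np.load(n+"0.npy"));z=P[v0:v1,u0:u1,2]
    img=cv2.imread(f"pics/{n}0.png")[v0:v1,u0:u1]
    k=3.6 if n=="top" else 3.8
    big=cv2.resize(img,None,fx=k,fy=k,interpolation=cv2.INTER_CUBIC)
    if n=="top":
        hm=cv2.applyColorMap(np.clip(z*1.8,0,255).astype(np.uint8),cv2.COLORMAP_JET)
        big=cv2.resize(np.vstack([img,hm[:66*0+66]]),None,fx=k,fy=k,interpolation=cv2.INTER_CUBIC)
    cv2.imwrite(f"pics/{n}_z.png",big)
P=cloud("top",np.load("top0.npy"));z=P[...,2]
print("table z",np.median(z[200:300,290:320]))
def rect(m):
    q=P[m][:,:2].astype(np.float32);r=cv2.minAreaRect(q);print(len(q),r,np.median(P[m][:,2]),q.mean(0));return r
box=np.zeros(z.shape,bool);box[225:295,210:280]=1
rect(box&(z>85)&(z<118)); rect(box&(z>118))
box[:]=0;box[200:280,320:385]=1
rect(box&(z>22)&(z<45))
E
```

```text
table z -0.44569960463790936
1439 ((487.84173583984375, 209.83761596679688), (95.32189178466797, 94.6219482421875), 43.951263427734375) 111.62254318596874 [487.41083 209.4731 ]
65 ((452.36572265625, 150.6954803466797), (164.02247619628906, 26.87925148010254), 55.307960510253906) 126.28946893001715 [476.083   193.53468]
840 ((542.9810791015625, -63.00340270996094), (152.0558319091797, 136.2037353515625), 1.5796794891357422) 33.53744666242851 [547.219   -79.06485]
```

View pics/top_z.png

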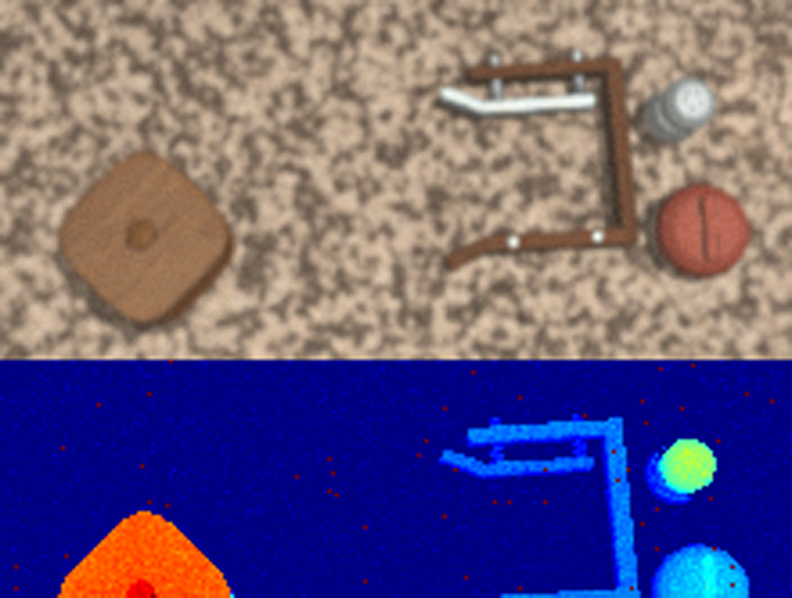

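View pics/scene_z.png

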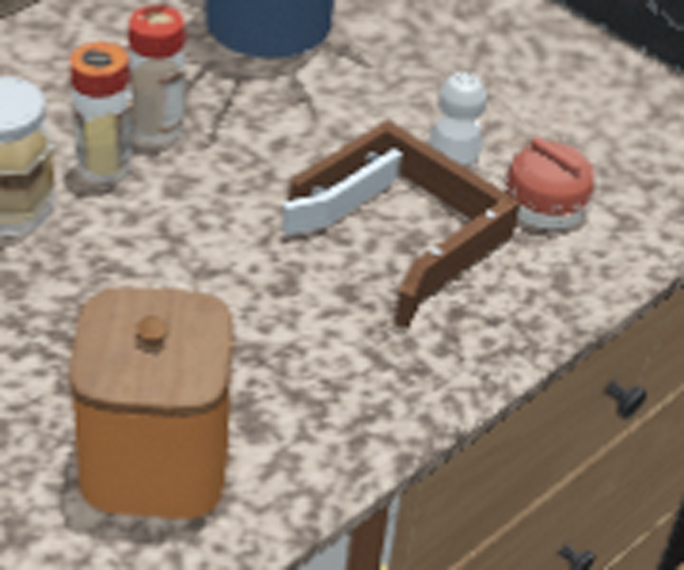

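The height map separates the canister lid (a square turned about 45°, centre near (488,210) mm) from the dock bars cleanly. Now I'll fit lines to the dock bars.

```bash
cat >> h.py <<'E'
def canister(name="top"):
    p,d=optics.grab_frame(name);P=cloud(name,d);z=P[...,2]
    m=((z>98)&(z<122)&(P[...,0]>380)&(P[...,0]<640)&(P[...,1]>-130)&(P[...,1]<290)).astype(np.uint8)
    hsv=cv2.cvtColor(p,cv2.COLOR_RGB2HSV);m&=((hsv[...,0]<25)&(hsv[...,1]>60)).astype(np.uint8)
    m=cv2.morphologyEx(m,cv2.MORPH_OPEN,np.ones((3,3),np.uint8))
    n,l,s,c=cv2.connectedComponentsWithStats(m);i=1+s[1:,4].argmax()
    r=cv2.minAreaRect(P[l==i][:,:2].astype(np.float32));return np.array(r[0]),r[1],r[2],s[i,4],p
E
python3 - <<'E'
from h import *
print(canister()[:4])
d=np.load("top0.npy");P=cloud("top",d);z=P[...,2]
img=cv2.imread("pics/top0.png");hsv=cv2.cvtColor(img,cv2.COLOR_BGR2HSV)
v,u=np.mgrid[:420,:560]
m=(z>27)&(z<45)
def line(b,axis):
    q=P[m&b][:,:2]
    for _ in range(4):
        i=1-axis;c=np.polyfit(q[:,axis],q[:,i],1);r=q[:,i]-np.polyval(c,q[:,axis]);q=q[abs(r)<9]
    print(len(q),c,np.degrees(np.arctan(c[0])),r.std(),q.min(0),q.max(0));return c
bx=lambda x0,x1,y0,y1:(u>=x0)&(u<=x1)&(v>=y0)&(v<=y1)
rail=line(bx(343,376,257,268),1)   # x as fn of y
back=line(bx(370,383,214,257),0)   # y as fn of x
wall=line(bx(336,370,209,218),1)
jaw=line(bx(340,369,220,227),1)
E
```

```text
(array([487.78344727, 209.91743469]), (95.12483215332031, 94.7824935913086), 44.04045867919922, np.int32(1426))
165 [-3.66887455e-02  4.82456048e+02] -2.1011678423694877 3.559710593051633 [ 478.5931711  -117.55200933] [493.25013609 -32.86908139]
220 [ 4.16348083e-02 -1.46285787e+02] 2.384121841423545 3.706674147999843 [ 494.9031413  -131.87329224] [ 607.42929658 -113.96062506]
147 [-3.93623699e-02  6.04608027e+02] -2.2541339654746757 3.09809722861486 [ 600.84011001 -108.66114444] [614.07183229 -20.16136297]
91 [-4.86655248e-02  5.79327314e+02] -2.7861310687590057 2.3919222180967266 [ 577.64305898 -105.28272874] [587.67736571 -29.88217673]
```

Dock origin is about (538.3,−70.3) mm with its way in at −87.7°. The canister is at dock (−282,−39) and needs a turn of about −42°. I'll push it along an arc with a two-finger line contact, tool tilted 30° so the gripper body clears the lid. First I'll check reach.

```bash
cat >> h.py <<'E'
PHI=np.radians(-87.7);EX=np.array([np.cos(PHI),np.sin(PHI)]);EY=np.array([-EX[1],EX[0]]);O=np.array([538.3,-70.3])
T=np.radians(30);SG=1
def rot(phi,sg=SG,t=T):
    d=np.array([np.cos(phi),np.sin(phi),0]);z=np.sin(t)*d-np.cos(t)*np.array([0,0,1])
    y=sg*np.array([-d[1],d[0],0]);return np.c_[np.cross(y,z),y,z]
FWD=25*np.sin(T)+11*np.cos(T)
def tcp(c,phi,gap=0,z=42,lat=0):
    d=np.array([np.cos(phi),np.sin(phi)]);n=np.array([-d[1],d[0]])
    return np.r_[c-(47+FWD+gap)*d+lat*n,z]
def indock(c): c=np.asarray(c)-O; return c@EX,c@EY
E
python3 - <<'E'
from h import *
c0=np.array([487.8,209.9]);p0=np.radians(-45.96)
print(indock(c0))
for sg in(1,-1):
    for c,p,g,z in((c0,p0,40,230),(c0,p0,40,42),(c0,p0,0,42),(O-180*EX,PHI,0,42),(O-180*EX,PHI,40,250),(O,PHI,0,42),(O,PHI,60,200)):
        q=ctrl.solve_ik(tcp(c,p,g,z),rot(p,sg)); print(sg,None if q is None else np.round(q,2))
E
```

```text
(np.float64(-282.000925033962), np.float64(-39.214388685656225))
1 [ 0.75  0.1   1.77 -0.54  1.31  0.13]
1 [ 0.75  0.38  1.88 -0.65  0.98  0.38]
1 [ 0.67  0.37  1.89 -0.66  0.94  0.32]
1 [ 0.43  0.57  1.57 -0.51  1.26  0.62]
1 [ 0.49  0.37  1.39 -0.47  1.62  0.48]
1 [ 0.13  0.46  1.76 -0.61  1.06  0.43]
1 [ 0.24  0.27  1.63 -0.52  1.38  0.33]
-1 None
-1 [ 0.75  0.38  1.88 -0.65  0.98 -2.76]
-1 [ 0.67  0.37  1.89 -0.66  0.94 -2.82]
-1 [ 0.43  0.57  1.57 -0.51  1.26 -2.53]
-1 [ 0.49  0.37  1.39 -0.47  1.62 -2.66]
-1 [ 0.13  0.46  1.76 -0.61  1.06 -2.71]
-1 [ 0.24  0.27  1.63 -0.52  1.38 -2.81]
```

```bash
python3 - <<'E'
from h import *
c0=np.array([487.8,209.9]);p0=np.radians(-45.96)
ctrl.gripper_to(24)
ctrl.move_ptp(tcp(c0,p0,45,230),rot(p0))
ctrl.move_l(tcp(c0,p0,45,42),vel=150)
f0=sensors.read_state()['force']
hit=ctrl.move_l(tcp(c0,p0,-6,42),vel=30,threshold=1.2)
s=sensors.read_state();d=np.array([np.cos(p0),np.sin(p0)])
print(s['t'],hit,"gap at stop",-(s['eef_pos'][:2]-tcp(c0,p0)[:2])@d,s['force']-f0,s['grip_width'],ctrl.tcp_to_tips)
r=canister();print(r[:4],indock(r[0]))
p,_=optics.grab_frame("scene");cv2.imwrite("pics/c1.png",cv2.resize(p[180:340,150:420],None,fx=2.8,fy=2.8)[:,:,::-1])
E
```

```text
6.9833 False gap at stop -5.861045592213051 [-0.41018715 -0.12854949 -0.60817749] 24.08251629517764 25.0
(array([487.97998047, 209.77000427]), (95.04036712646484, 94.84203338623047), 44.83586120605469, np.int32(1431)) (np.float64(-281.8638110927844), np.float64(-39.039770171618876))
```

View pics/c1.png

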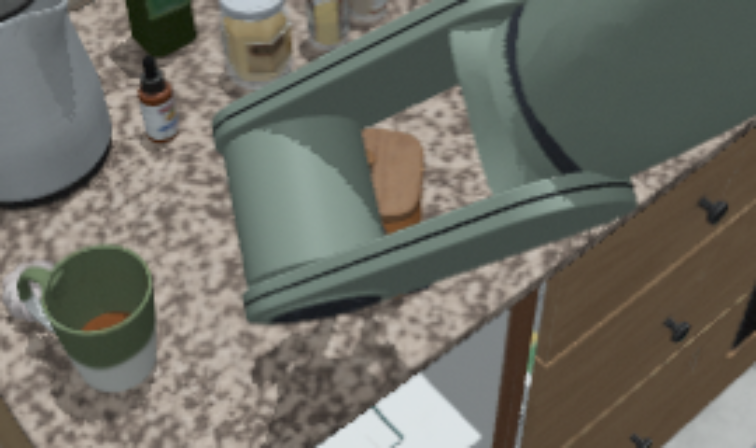

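The arm hides the contact in this view, but the top view shows the canister hasn't moved, so I'll advance further until contact.

```bash
python3 - <<'E'
from h import *
c0=np.array([487.98,209.8]);p0=np.radians(-45.6);d=np.array([np.cos(p0),np.sin(p0)])
hit=ctrl.move_l(tcp(c0,p0,-22,42),vel=20,threshold=0.8)
s=sensors.read_state()
print(s['t'],hit,"gap at stop",-(s['eef_pos'][:2]-tcp(c0,p0)[:2])@d,s['force'],s['wrist_torque'])
r=canister();print(r[:4],indock(r[0]))
cv2.imwrite("pics/c2.png",cv2.resize(r[4][190:320,170:330],None,fx=4,fy=4,interpolation=cv2.INTER_CUBIC)[:,:,::-1])
E
```

```text
7.5833 True gap at stop -13.909606382459941 [ 0.84487737 -0.13347602 -0.09720441] [ 0.18197215  0.21218202 -0.02701055]
(array([488.67047119, 209.51113892]), (95.52364349365234, 96.48660278320312), 44.34160614013672, np.int32(1435)) (np.float64(-281.57744364910764), np.float64(-38.360224442440966))
```

View pics/c2.png

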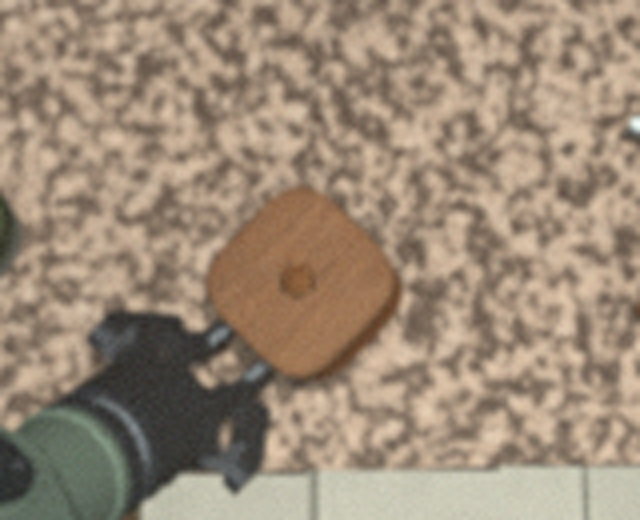

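The two fingertips, at crop (220,333) and (258,372), meet the middle of the lower-left flat, and the gripper body is well back from the lid. The contact offset is about 9 mm. Next I'll push the first half of the arc and check.

```bash
cat >> h.py <<'E'
FWD=9.0
def arc(c,p,p1,R,n,vel=45,z=42):
    """push along an arc turning clockwise (p1<p) at radius R; returns nominal centre"""
    c=np.array(c,float);fm=0
    icr=c+R*np.array([np.sin(p),-np.cos(p)])*1.0
    for a in np.linspace(p,p1,n+1)[1:]:
        cc=icr-R*np.array([np.sin(a),-np.cos(a)])
        ctrl.move_l(tcp(cc,a,0,z),rot(a),vel=vel)
        fm=max(fm,np.linalg.norm(sensors.read_state()['force']))
    return cc,fm
def report():
    s=sensors.read_state();r=canister();a=(r[2]-2.3+45)%90-45
    print("t %.1f"%s['t'],"c",r[0].round(1),"dock",np.round(indock(r[0]),1),"flat angle vs dock %.1f"%a,np.round(r[1],1),r[3],"F",np.round(s['force'],1),"tool",s['eef_pos'].round(1));return r
E
python3 - <<'E'
from h import *
p=np.radians(-45.7);d=np.array([np.cos(p),np.sin(p)]);c=np.array([488.7,209.5])+6*d
ctrl.move_l(tcp(c,p),rot(p),vel=30)
x,y=indock(c);R=-y/(1-np.cos(p-PHI));print("R",R)
print(arc(c,p,p-np.radians(20),R,5))
report()
E
```

```text
R 133.60206923101308
(array([519.03782522, 166.87528611]), np.float64(1.0466205557656223))
t 9.9 c [524.5 169.9] dock [-240.5   -4.1] flat angle vs dock 20.6 [96.3 96.4] 1407 F [-0.4 -0.7  0.6] tool [496.5 217.5  42. ]
```

```bash
cat > s.py <<'E'
from h import *
E
python3 - <<'E'
from h import *
import h
c=np.array([524.5,169.9]);p=np.radians(-67.1);L=12
ctrl.move_l(tcp(np.array([519.04,166.88]),np.radians(-65.7),12),vel=60)
ctrl.move_l(tcp(c,p,12,lat=L),rot(p),vel=60)
ctrl.move_l(tcp(c,p,1,lat=L),vel=40)
R=70;icr=c+R*np.array([np.sin(p),-np.cos(p)])
for a in np.linspace(p,PHI,6)[1:]:
    cc=icr-R*np.array([np.sin(a),-np.cos(a)])
    ctrl.move_l(tcp(cc,a,lat=L),rot(a),vel=40)
print(cc,indock(cc));r=report()
cv2.imwrite("pics/c3.png",cv2.resize(r[4][190:300,200:400],None,fx=4,fy=4,interpolation=cv2.INTER_CUBIC)[:,:,::-1])
E
```

```text
[529.96062927 145.47054897] (np.float64(-215.9313970551101), np.float64(0.3266064120133614))
t 12.8 c [535.4 147.2] dock [-217.4    5.9] flat angle vs dock -3.4 [95.  95.6] 1406 F [ 0.4  1.  -0.2] tool [539.8 201.6  41.9]
```

View pics/c3.png

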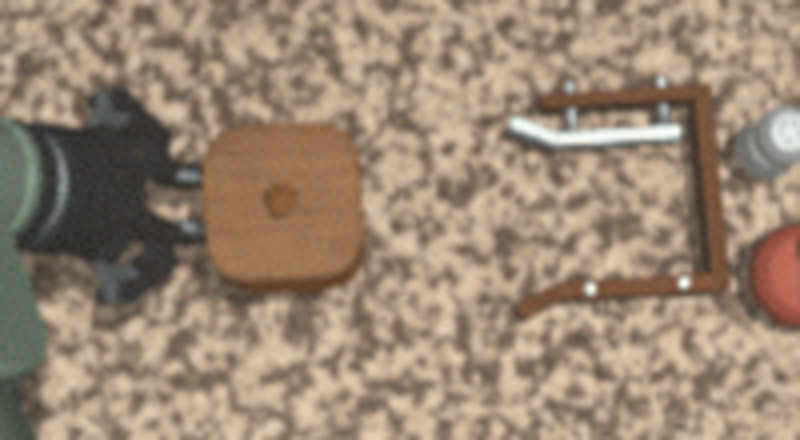

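The canister is nearly square now (−3.4°), with 5.9 mm of lateral offset. I'll recentre the tool behind it and push with the tool square along a slightly slanted line to y≈0, stopping before the mouth.

```bash
cat >> h.py <<'E'
def D(x,y): return O+x*EX+y*EY
E
python3 - <<'E'
from h import *
ctrl.move_l(tcp(D(-216,0.3),PHI,12,lat=12),rot(PHI),vel=60)
ctrl.move_l(tcp(D(-217,5),PHI,12),vel=60)
ctrl.move_l(tcp(D(-216,5),PHI,1),vel=40)
ctrl.move_l(tcp(D(-205,5),PHI),vel=40)
ctrl.move_l(tcp(D(-150,-1),PHI),vel=40)
report()
E
```

```text
t 15.9 c [532.7  81.7] dock [-152.1    0.5] flat angle vs dock -3.5 [94.6 97.7] 1408 F [ 0.7 -0.3 -0.7] tool [529.  135.4  42. ]
```

Pose is (−152, 0.5) at about −3.5°, inside the lead-in tolerance. I'll push in by stages, watching the force.

```bash
python3 - <<'E'
from h import *
for x in(-125,-100,-80,-60):
    hit=ctrl.move_l(tcp(D(x,-0.5),PHI),vel=35,threshold=14)
    s=sensors.read_state();print(x,hit,s['force'].round(1),np.round(indock(s['eef_pos'][:2]),1))
    if hit:break
r=report()
cv2.imwrite("pics/c4.png",cv2.resize(r[4][190:300,220:420],None,fx=4,fy=4,interpolation=cv2.INTER_CUBIC)[:,:,::-1])
E
```

```text
-125 False [-0.7 -1.  -0.8] [-180.5   -0.6]
-100 False [-0.1  0.5  0.1] [-155.5   -0.7]
-80 False [-0.8  0.9 -0.3] [-135.6   -0.8]
-60 False [ 0.3  3.2 -0.2] [-116.    -0.5]
t 19.2 c [534.2  -8.6] dock [-61.8  -1.6] flat angle vs dock -3.7 [96.3 95.2] 1436 F [ 0.3  3.2 -0.2] tool [533.1  45.6  42. ]
```

View pics/c4.png

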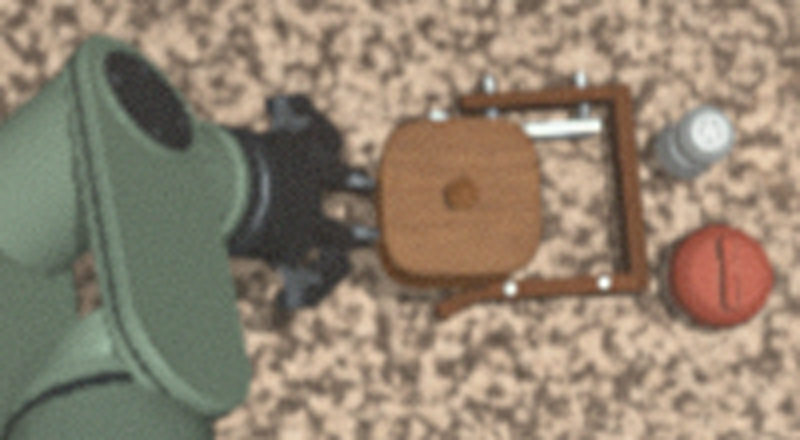

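The canister is in the mouth, between jaw lip and rail, and going in straight. I'll continue slowly until there's a contact rise at the back stop.

```bash
python3 - <<'E'
from h import *
for x in(-45,-30,-15,-5,10):
    hit=ctrl.move_l(tcp(D(x,-0.5),PHI),vel=30 if x<0 else 8,threshold=14 if x<0 else 6)
    s=sensors.read_state();print(x,hit,s['force'].round(1),np.round(np.array(indock(s['eef_pos'][:2]))+[47+FWD,0],1))
    if hit:break
report()
E
```

```text
-45 False [-1.   1.9 -0.6] [-44.8  -0.6]
-30 False [-1.7  1.9  0.6] [-29.8  -0.6]
-15 False [-2.3  2.4  1. ] [-14.8  -0.6]
-5 False [-1.7  2.3  0. ] [-4.8 -0.6]
10 True [0.6 2.  1.2] [ 3.7 -0.8]
t 22.9 c [537.5 -71.5] dock [ 1.2 -0.9] flat angle vs dock -3.3 [96.6 94.8] 1431 F [0.6 2.  1.2] tool [535.4 -18.1  41.5]
```

Contact with the back stop is detected. I'll retract a little and check home position and squareness with line fits on the lid's flats.

```bash
cat >> h.py <<'E'
def flats(p,d):
    """fit the four flats of the lid in dock coords -> (offset, slope deg) per side"""
    P=cloud("top",d);z=P[...,2];q=(P[...,:2]-O)@np.c_[EX,EY]
    m=(z>98)&(z<120)&(abs(q[...,0])<75)&(abs(q[...,1])<75)
    m=cv2.morphologyEx(m.astype(np.uint8),cv2.MORPH_OPEN,np.ones((3,3),np.uint8))
    cn=max(cv2.findContours(m,cv2.RETR_EXTERNAL,cv2.CHAIN_APPROX_NONE)[0],key=len)[:,0]
    w=(on_plane("top",cn,113)[:,:2]-O)@np.c_[EX,EY];c=(w.max(0)+w.min(0))/2;out=[]
    for ax,s in((0,1),(0,-1),(1,1),(1,-1)):
        b=(abs(w[:,1-ax]-c[1-ax])<26)&(s*(w[:,ax]-c[ax])>30)
        k=np.polyfit(w[b,1-ax]-c[1-ax],w[b,ax],1);out.append((round(k[1],1),round(float(np.degrees(np.arctan(k[0])))*(-1 if ax==0 else 1),1)))
    return c.round(1),out
E
python3 - <<'E'
from h import *
x=np.array(sensors.read_state()['eef_pos'])
ctrl.move_l(x-np.r_[EX*60,0],vel=80)
for _ in range(2):
    p,d=optics.grab_frame("top");print(flats(p,d))
report()
cv2.imwrite("pics/c5.png",cv2.resize(p[200:290,310:430],None,fx=6,fy=6,interpolation=cv2.INTER_CUBIC)[:,:,::-1])
p,_=optics.grab_frame("scene");cv2.imwrite("pics/c6.png",cv2.resize(p[150:270,290:430],None,fx=5,fy=5,interpolation=cv2.INTER_CUBIC)[:,:,::-1])
E
```

```text
(array([ 0.2, -1.2]), [(np.float64(45.6), -1.0), (np.float64(-46.6), -1.3), (np.float64(44.8), -0.8), (np.float64(-47.7), 0.1)])
(array([ 0.2, -1.3]), [(np.float64(47.1), -1.0), (np.float64(-46.6), -1.3), (np.float64(45.5), -1.7), (np.float64(-48.1), -1.2)])
t 23.9 c [537.7 -71.5] dock [ 1.2 -0.7] flat angle vs dock -2.7 [96.8 95.3] 1434 F [-0.   0.3  0.3] tool [532.8  41.5  41.4]
```

View pics/c5.png

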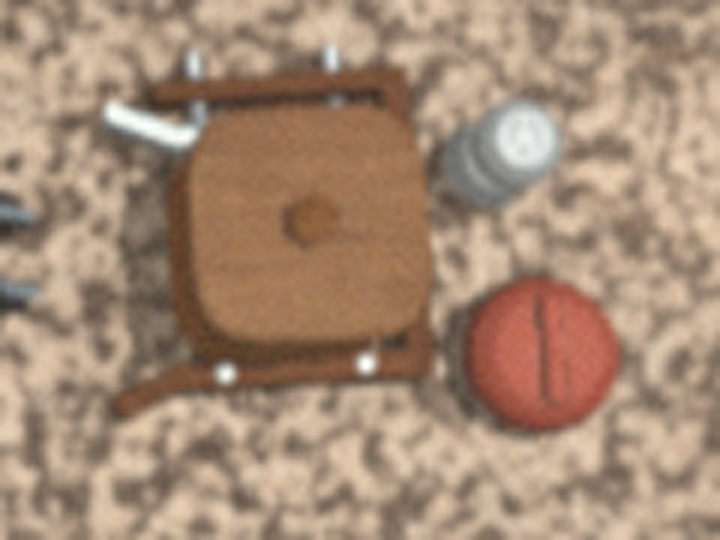

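View pics/c6.png

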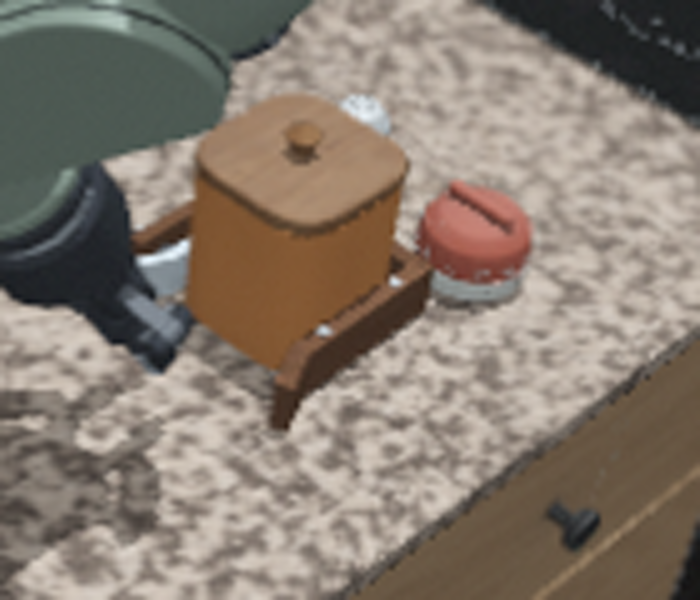

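The canister sits between jaw and rail, upright, with lid on and bystanders undisturbed. A gentle second press in 0.7 mm steps will confirm a stiff stop.

```bash
python3 - <<'E'
from h import *
ctrl.move_l(tcp(D(-2,-0.5),PHI),rot(PHI),vel=60)
f0=sensors.read_state()['force']
for x in np.arange(0,9,.7):
    hit=ctrl.move_l(tcp(D(x,-0.5),PHI),vel=8,threshold=8);ctrl.hold(.15)
    s=sensors.read_state();f=s['force']-f0
    print(round(x,1),hit,f.round(1),np.round(indock(s['eef_pos'][:2])[0]+47+FWD,2),s['wrist_torque'].round(2))
    if hit or -f[:2]@EX>8:break
for _ in range(2):
    p,d=optics.grab_frame("top");print(flats(p,d))
E
```

```text
0.0 False [ 0.1 -0.8 -0.1] -0.07 [0.3  0.02 0.04]
0.7 False [ 1.8 -0.4 -0.3] 0.73 [0.28 0.04 0.03]
1.4 False [0.6 0.  0.2] 1.42 [ 0.24  0.06 -0.03]
2.1 False [ 1.4 -0.2 -0.2] 2.1 [0.29 0.05 0.01]
2.8 False [ 0.9 -0.3 -0.7] 2.81 [0.28 0.01 0.02]
3.5 False [ 1.7 -1.2 -1.2] 3.51 [0.27 0.04 0.01]
4.2 False [0.8 2.3 0.6] 3.83 [ 0.65  0.09 -0.12]
4.9 False [-0.   5.7  0.9] 3.98 [ 0.89  0.22 -0.15]
5.6 False [-0.5  7.8  2.3] 4.1 [ 1.1   0.25 -0.2 ]
6.3 False [-1.3 10.   3.1] 4.19 [ 1.44  0.29 -0.33]
(array([ 0.5, -1.3]), [(np.float64(47.2), -1.2), (np.float64(-46.5), -1.1), (np.float64(45.4), -1.9), (np.float64(-48.1), -1.2)])
(array([ 0.5, -1.3]), [(np.float64(47.2), -1.2), (np.float64(-46.5), -1.1), (np.float64(45.4), -1.9), (np.float64(-48.1), -1.2)])
```

The stop is stiff (tool held at 4 mm while force builds), so the canister is against the back stop. The torque suggests only the rail-side finger bears, and the lid reads about 1° off. I'll press gently at both sides of the flat with the gripper shut, which squares the canister against the stop and shows any yaw.

```bash
python3 - <<'E'
from h import *
ctrl.move_l(tcp(D(-20,-0.5),PHI),rot(PHI),vel=60)
ctrl.gripper_to(0,20)
for lat in(-17,17,-17,17):
    ctrl.move_l(tcp(D(-14,0),PHI,lat=lat,z=44),vel=60);ctrl.hold(.2)
    f0=sensors.read_state()['force'];out=[]
    for x in np.arange(-3,9,.6):
        ctrl.move_l(tcp(D(x,0),PHI,lat=lat,z=44),vel=10,threshold=10);ctrl.hold(.1)
        s=sensors.read_state();f=-(s['force']-f0)[:2]@EX
        out.append((round(indock(s['eef_pos'][:2])[0]+47+FWD,2),round(f,1)))
        if f>8:break
    print(lat,out[-6:])
ctrl.move_l(tcp(D(-60,0),PHI,z=44),vel=100)
for _ in range(2):
    p,d=optics.grab_frame("top");print(flats(p,d))
report()
E
```

```text
-17 [(np.float64(2.41), np.float64(0.6)), (np.float64(3.03), np.float64(1.2)), (np.float64(3.53), np.float64(1.6)), (np.float64(3.76), np.float64(5.1)), (np.float64(3.87), np.float64(7.1)), (np.float64(3.94), np.float64(9.9))]
17 [(np.float64(3.02), np.float64(0.9)), (np.float64(3.62), np.float64(-0.0)), (np.float64(4.17), np.float64(0.2)), (np.float64(4.42), np.float64(2.4)), (np.float64(4.55), np.float64(6.9)), (np.float64(4.66), np.float64(8.3))]
-17 [(np.float64(2.4), np.float64(-0.3)), (np.float64(3.02), np.float64(-1.2)), (np.float64(3.56), np.float64(0.1)), (np.float64(3.79), np.float64(2.8)), (np.float64(3.86), np.float64(5.3)), (np.float64(3.95), np.float64(8.4))]
17 [(np.float64(3.61), np.float64(0.6)), (np.float64(4.2), np.float64(0.5)), (np.float64(4.42), np.float64(4.5)), (np.float64(4.55), np.float64(5.8)), (np.float64(4.63), np.float64(7.2)), (np.float64(4.71), np.float64(10.4))]
(array([ 0.2, -1.3]), [(np.float64(46.6), 1.5), (np.float64(-46.6), -1.3), (np.float64(45.5), -1.7), (np.float64(-48.1), -1.2)])
(array([ 0.3, -1.3]), [(np.float64(47.1), -1.0), (np.float64(-46.5), -1.1), (np.float64(45.4), -1.9), (np.float64(-47.7), -2.2)])
t 60.9 c [537.5 -71.4] dock [ 1.1 -0.9] flat angle vs dock -4.0 [96.4 95.4] 1439 F [0.1 0.6 0.2] tool [533.7  45.   44. ]
```

Both sides are stiff and repeatable, so the canister is seated flat on the stop; the 1.2° is my tool angle error. The tool is clear, so I'm handing in.

```bash
python3 -c "
from plant import ctrl
print(ctrl.finish_job())"
```

```text
the job is handed in; nothing more can be done
None
```

The tea canister is in the dock, seated flat against the back stop, upright with its lid on. It was pressed home at about 10 N, I saw no bystander moved, and the job was handed in at about 61 s of the 72 s allowed; no verdict came back.

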